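# Put a spacer post away in the rotary parts box

## Task

Put the loose white post away with its twins in the round parts box: lift the black knob on the clear lid to free its lock, turn the lid the shorter way round until its gap stands over the bay with the white posts (either way will do if the gap stands almost exactly opposite), and feel for that bay's notch until the knob drops all the way in. Then stand the post upright in that bay and let go. Leave the jar and the screwdriver where they are.

Things in the scene. Friction and masses are not known exactly. Their poses are not given: they have to be found in the camera images.
- parts_box: round blue parts box, fixed, 324 mm across, wall top 72 mm above the bench, four equal bays of 90 degrees between thin radial walls. Origin: centre of its underside, on the lid's axis; z up; x points along the middle of the bay with the white posts. The next bays anticlockwise hold black star knobs, grey collars, red-and-black knobs
- bay_center (a point): point on the floor of the bay with the white posts, 90 mm out from the box's axis, 5 mm above the bench. The bay reaches from 30 to 156 mm from the axis and is 67 mm deep below the lid; two white posts stand fixed near its outer wall, 138 mm from the axis; the floor is clear at least 40 mm round this point
- box_lid (a joint): turn of the clear round lid (rad), anticlockwise from above positive, unlimited both ways. At 0, and again at 2 pi, its gap (an 84 degree slice cut out, from 50 mm from the axis to the rim) stands exactly over the bay with the white posts. It starts between 0.9 and 5.4. Friction about 0.35 N m. With the latch tooth in a notch it is locked, with about 0.03 rad of play either way
- lid_gap (a point): point in the middle of the lid's gap, 90 mm from the axis, 76 mm above the bench (the lid's top); it turns with the lid
- lid_knob (a joint): height of the knob with its latch tooth (m): 0 with the tooth fully down in a notch (locked); about 0.0045 with the tooth resting on the disc between notches (the lid turns, but the tooth falls into the next notch that comes by and locks); above 0.0055 the lid turns freely; 0.014 at most. Spring and weight press it down with 9 to 15 N
- knob_grip (a point): middle of the round black ribbed knob, on the lid's axis, 124 mm above the bench when locked. An upright cylinder 52 mm across, 32 mm high; it turns with the lid. Below it are a 13 mm shaft and a steel latch bar, top 95 mm above the bench, reaching 64 mm out on the side opposite the gap, between two lugs 99 mm high. A white line on the knob points to the gap
- post_center (a point): centre (half-way up) of the loose white nylon post: an upright cylinder 17 mm across and 60 mm high, about 30 g, standing free on the bench
- sample_jar: clear jar with red cap, 57 mm across, 75 mm high, standing loose on the bench: a bystander. Origin: centre of its underside
- screwdriver: red and black screwdriver, 187 mm long, 27 mm high, lying loose on the bench: a bystander. Origin: its underside, about the middle
- lid_axis (a point): point on the lid's axis, 84 mm above the bench: centre of the top of a fixed steel disc, 96 mm across, 6 mm thick, with four notches in its edge every 90 degrees, one for each bay. The disc is clamped on by hand: all its notches stand off the bays' middles by the same unknown angle, up to 0.19 rad either way, so the lid turn at which the latch tooth drops in must be felt for

How it is judged (in metres and radians):
On the way:
1. the gap stands over the white posts' bay and the knob has dropped fully into that notch ((value of joint box_lid between -0.26 and 0.26 rad or value of joint box_lid between 6.023 and 6.543 rad) and value of joint lid_knob below 0.002 m), for 0.2 s.
At the end, for the whole second after the job is handed in: the lid's gap stands over the bay with the white posts (within 0.26 rad) and the knob is fully down in its notch (below 2 mm); the loose post stands upright (within 0.15 rad) on that bay's floor, its centre within 62 mm of bay_center and less than 40 mm above the bench, at rest (all of step 1 and horizontal distance between post_center and bay_center below 0.062 m and height (world z) of post_center below 0.04 m and angle between post_center's own z axis and vertical below 0.15 rad and linear speed of loose_post below 0.02 m/s); the robot touches nothing.
It fails at once if the lid was turned the long way round: its gap passed the point opposite the white posts' bay after turning more than 0.45 rad (so a start within about 0.3 rad of opposite may go either way) (value of joint box_lid between 2.99 and 3.29 rad and distance of lid_gap from where it was at the start of the episode above 0.0402 m).
It fails at once if the jar or the screwdriver was moved by more than 30 mm (distance of any of sample_jar, screwdriver from where it was at the start of the episode above 0.03 m).
It also fails if it takes over 61 s, if anything falls off the work surface, if the arm or the gripper's body presses on something with over 40 N, if the wrist force passes 120 N, or if a joint passes its speed limit or range.

## Robot

A 7-joint arm with a two-finger parallel gripper is mounted at the origin on a cart in front of the work surface, level with it; the furniture and walls round the work are solid. World frame = base frame: x ahead of the robot, y to its left, z up, the work surface at z = 0. Lengths are in m, angles in degrees, forces in N, time in s.
With the tool pointing down it reaches from about 0.425 to 0.875 m from the base axis. Payload 4.7 kg.
Tool frame: the origin (TCP) lies midway between the tips of the shut fingers; the grasp point (between the pads) lies 19 mm behind it (env.tcp_to_grasp is the distance from the TCP to the grasp point, in m); z points along the fingers, x is the direction in which the jaws open and shut, and the axes are right-handed (so a half turn about z gives the same grasp; the last joint's range is limited). The gripper opens to 87 mm and grips with 3 to 60 N. Pads are 19 mm wide; open, the fingers measure 117 mm over their backs; the gripper's body (75 mm by 190 mm) begins 51 mm behind the grasp point.
Start: joints at [73.745, 18.392, -4.016, 83.108, 1.295, 78.541, -3.26], TCP at [0.191, -0.621, 0.223] pointing down, gripper open.
Joint ranges: [-163.93, 163.93], [-17.29, 119.83], [-79.2, 71.16], [3.27, 140.29], [-89.18, 269.18], [5.43, 117.66], [-154.24, 154.24]. Speed limits (degrees/s): [147.25, 147.25, 180, 180, 180, 180, 180].

## Interface

Orientations are given as [roll, pitch, yaw] about the fixed x, y, z axes, in that order (R = Rz(yaw) Ry(pitch) Rx(roll)).
In Python, from cell import env, viewer gives the robot as it stands.
- The arm moves only by the shell command python3 -m pendant 'ROWS' [OPENING] [FORCE]. ROWS is JSON, a list of rows, each a list of 6 numbers: the shift along the tool's x, y, z each as a share of 0.1 m, from -1 to 1, then the turn, a rotation vector about the tool's x, y, z each as a share of 90 degrees, from -1 to 1. A call has exactly 8 rows; each row is the pose to reach, as a shift and turn from the pose commanded when the call began, along the tool's axes at that moment; what a row does not reach only later rows make up. A row lasts 1/8 s, in which the tool goes at most 62.5 mm and 10.7 degrees, less where a joint would pass 70% of its speed; a pose out of reach is approached as far as the arm can. A call with a number of a shift or a turn outside -1 to 1 is refused whole. A call with a gripper value outside its range is refused whole. OPENING is the finger opening in mm, from 0 to 87, set as the call begins (- or left out, the last holds). The fingers move at their own pace and stop on an object; FORCE is the grip in N (left out, the last holds). Time passes only in rows, so rows that repeat a pose let the fingers close, or fill a call up. It gives the time, the measured TCP pose, the force and the opening at its end, in the units of the state.
- env.get_obs(): the state, without advancing time (a new reading comes with each control period).
- viewer.read_camera(name): name is "scene" or "top" or "wrist"; returns a dict with "frame" (420x560x3 uint8, red, green, blue), "fx", "fy", "cx", "cy" (pixels), "view" (4x4, takes a point from world to camera coordinates); the wrist camera has in their place "hand_eye" (4x4, takes a point from camera to tool coordinates, whose origin is the TCP and whose axes are the tool frame's). Camera axes: x right, y down, z forward; pixel columns grow to the right and rows downward; lengths in m; the calibration is good to about 2 mm. A picture is of the moment at which its call begins: read the wrist's pose just before it. There is no depth.
- env.sign_off(): hands the job in, once; it reports no verdict.
The state is a dict: "time_s": time; "qpos": joint angles; "joint_velocities": joint speeds; "effort": joint torques, N m; "tool_pos": TCP position; "tool_rot": TCP orientation; "force": force on the tool from outside, world axes, zero at the start; "wrist_torque": the same for the moment, N m; "grip_width": finger opening in m.
Only numpy, scipy, OpenCV 4.12 (cv2) and the standard library are available. Lean on these libraries where they do the work, as an engineer would, in place of code of your own. Each camera call takes 0.05 s, during which the arm holds its last target.

## Working session

There is one attempt and no reset: what is moved stays moved. The work goes in short steps, Python scripts to look and compute and a shell command to move; the robot and the scene stay as the last step left them, time stands still between calls to the robot, and variables do not carry over. Pictures are saved under pics/ and viewed, and the job is handed in when it is done.

```bash
ls; mkdir -p pics; python3 - <<'E'
from cell import env, viewer
import cv2
o=env.get_obs()
for k in o: print(k,o[k])
for n in ("scene","top","wrist"):
    c=viewer.read_camera(n); cv2.imwrite(f"pics/{n}0.png",c["frame"][:,:,::-1])
    print(n,c["fx"],c["fy"],c["cx"],c["cy"]); print(c.get("view",c.get("hand_eye")))
E
```

```text
pics
time_s 0.0
qpos [73.74456827 18.44005756 -4.01450977 83.17476023  1.29420628 78.54085864
 -3.2606475 ]
joint_velocities [ 0.09816773  0.019513   -0.06298269 -0.01850572  0.00413588  0.06473304
 -0.02851308]
effort [ 8.38671731e-04 -4.91281271e+01 -4.03451454e-01 -3.12525022e+01
 -6.40631374e-02  4.38586192e-02  1.65721904e-04]
tool_pos [ 0.1905108  -0.62087456  0.2214513 ]
tool_rot [ 1.79994706e+02  1.10481603e-01 -7.29366023e+01]
force [-1.14065588  0.5482916  -0.40202833]
wrist_torque [ 0.01629509 -0.02288115 -0.04612838]
grip_width 0.08700605649777464
scene 464.51766416348363 464.51766416348363 281.85075236287264 207.5865393073246
[[-0.77614506 -0.63041847  0.01309217  0.36973917]
 [-0.40353626  0.48064868 -0.77854694  0.26744155]
 [ 0.48451764 -0.60954852 -0.62744981  1.03784642]
 [ 0.          0.          0.          1.        ]]
top 541.1988804722221 541.1988804722221 283.3371327731536 208.09750812563
[[-0.00513957 -0.99986141  0.01583478  0.03039265]
 [-0.99714593  0.00393157 -0.07539589  0.47533955]
 [ 0.07532319 -0.01617709 -0.99702794  1.31456637]
 [ 0.          0.          0.          1.        ]]
wrist 353.4768100942111 353.4768100942111 281.59306255569174 205.49862731855177
[[ 9.99999234e-01  3.86307492e-04 -1.17604968e-03 -1.71847747e-04]
 [-2.66375362e-05  9.56553283e-01  2.91557568e-01 -8.11675409e-02]
 [ 1.23758505e-03 -2.91557313e-01  9.56552561e-01 -1.62975413e-01]
 [ 0.00000000e+00  0.00000000e+00  0.00000000e+00  1.00000000e+00]]
```

View pics/scene0.png

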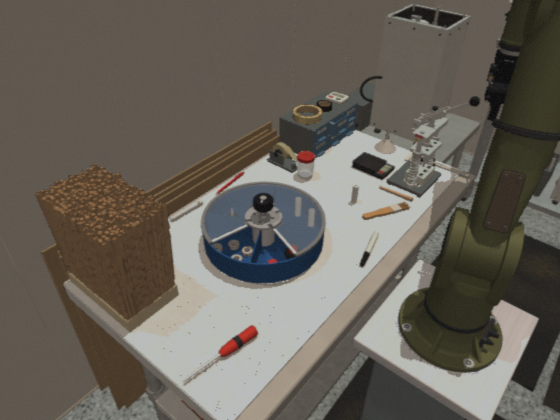

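View pics/top0.png

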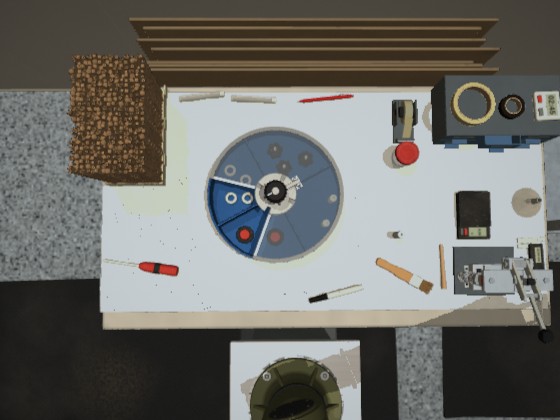

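View pics/wrist0.png

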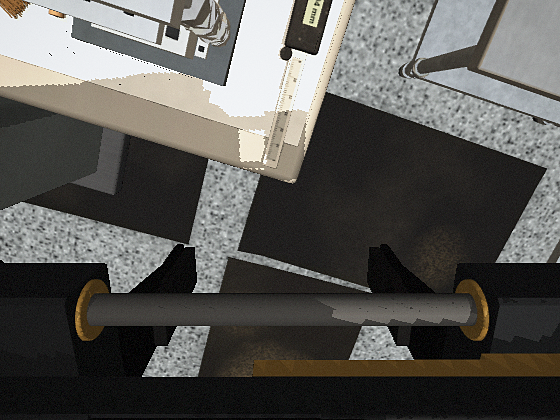

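```bash
cat > h.py <<'E'
import numpy as np, cv2
from cell import env, viewer
def ray(c,u,v):
    d=np.array([(u-c["cx"])/c["fx"],(v-c["cy"])/c["fy"],1.])
    if "view" in c: V=np.array(c["view"]); M=np.linalg.inv(V)
    else:
        M=c["M"]
    return M[:3,3], M[:3,:3]@d
def onz(c,u,v,z):
    o,d=ray(c,u,v); return o+d*(z-o[2])/d[2]
def proj(c,p):
    V=np.array(c["view"]); q=V[:3,:3]@np.asarray(p)+V[:3,3]
    return np.array([c["fx"]*q[0]/q[2]+c["cx"],c["fy"]*q[1]/q[2]+c["cy"]])
def save(n,name,crop=None,s=1):
    c=viewer.read_camera(n); f=c["frame"][:,:,::-1]
    if crop: f=f[crop[1]:crop[3],crop[0]:crop[2]]
    f=cv2.resize(f,None,fx=s,fy=s,interpolation=cv2.INTER_CUBIC); cv2.imwrite("pics/"+name,f); return c
E
python3 - <<'E'
from h import *
c=save("top","topz.png",(195,115,355,275),3.75)
save("top","topp.png",(340,200,460,290),6)
s=save("scene","scz.png",(180,150,380,300),4)
f=c["frame"].astype(int)
b=(f[...,2]-f[...,0]>25).astype(np.uint8)
b=cv2.morphologyEx(b,cv2.MORPH_CLOSE,np.ones((9,9)))
cs,_=cv2.findContours(b[100:280,180:370],cv2.RETR_EXTERNAL,cv2.CHAIN_APPROX_NONE)
m=max(cs,key=cv2.contourArea); print(cv2.fitEllipse(m),cv2.boundingRect(m))
E
```

```text
((92.78047180175781, 96.94410705566406), (122.40507507324219, 129.7659149169922), 71.57139587402344) (27, 35, 131, 123)
```

View pics/topz.png

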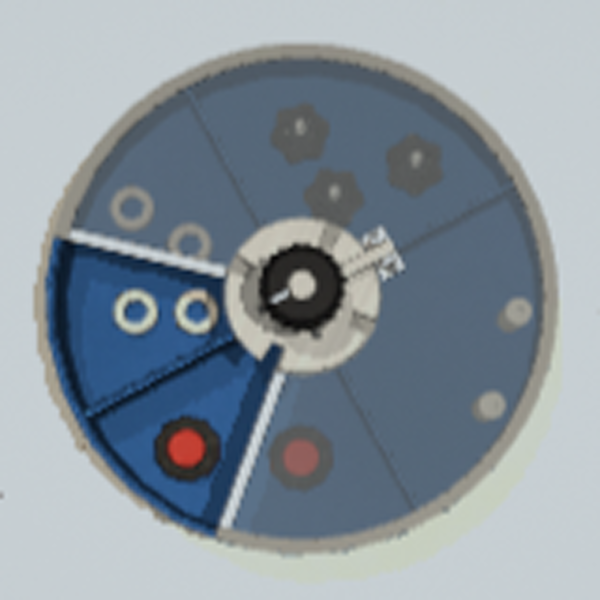

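View pics/topp.png

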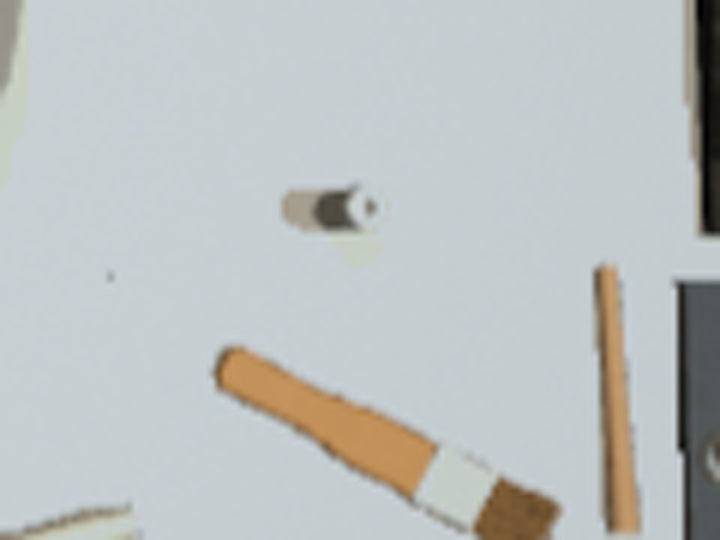

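View pics/scz.png

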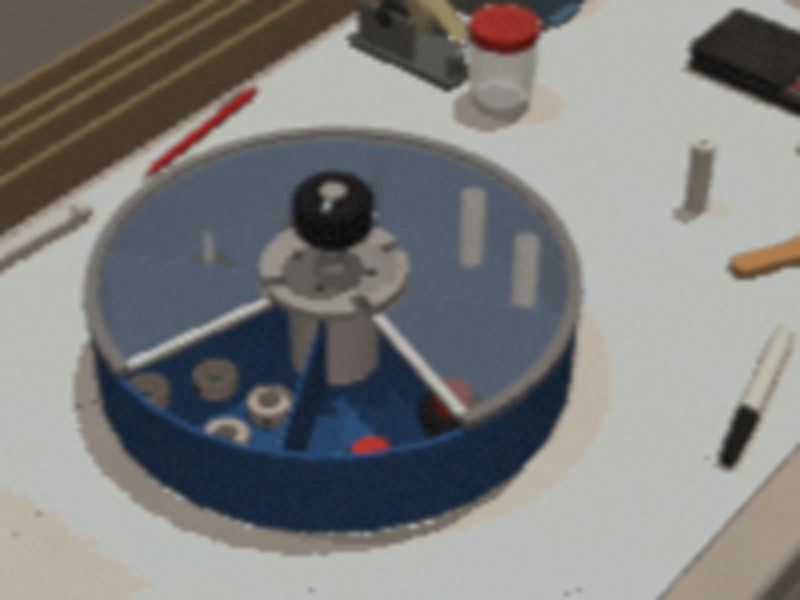

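```bash
python3 - <<'E'
from h import *
c=viewer.read_camera("top")
Z=lambda u,v,z: onz(c,195+(u+.5)/3.75-.5,115+(v+.5)/3.75-.5,z)
# rim outer points (zoom pixels) 
f=c["frame"].astype(int)
rim=[(300,43),(120,110),(557,300),(520,170),(440,80),(200,60)]
P=np.array([Z(u,v,.074)[:2] for u,v in rim])
A=np.c_[2*P,np.ones(len(P))]; s=np.linalg.lstsq(A,(P**2).sum(1),rcond=None)[0]
print("rim centre",s[:2],"R",np.sqrt(s[2]+s[0]**2+s[1]**2))
K=Z(301,285,.140);print("knob",K)
C=s[:2]
def ang(p): d=p[:2]-C; return np.degrees(np.arctan2(d[1],d[0])).round(1),np.hypot(*d).round(4)
for n,p in dict(diskc=Z(302,293,.084)).items(): print(n,p)
for n,(u,v,z) in dict(w1=(515,188,.07),w2=(412,510,.07),w3=(190,90,.07),w4=(88,412,.07),postA=(518,311,.065),postB=(492,404,.065),gapA=(70,236,.076),gapB=(222,528,.076),gapAi=(222,271,.076),gapBi=(280,378,.076),n1=(240,268,.084),n2=(327,236,.084),n3=(362,320,.084),bar=(388,250,.095),line=(275,300,.14)).items():
    print(n,ang(Z(u,v,z)))
tp=onz(c,340+(363)/6,200+(207)/6,.06); print("post top",tp)
sc=viewer.read_camera("scene")
# triangulate post top
def tri(a,b):
    (o1,d1),(o2,d2)=a,b
    A=np.c_[d1,-d2]; t=np.linalg.lstsq(A,o2-o1,rcond=None)[0]
    p,q=o1+t[0]*d1,o2+t[1]*d2; return (p+q)/2,np.linalg.norm(p-q)
print(tri(ray(c,340+363/6,200+207/6),ray(sc,180+703/4,150+146/4)))
print("knob",tri(ray(c,195+301/3.75,115+285/3.75),ray(sc,180+333/4,150+188/4)))
print("jar",onz(c,406.5,153.5,.075),"sd",onz(c,150,267,.015))
E
```

```text
rim centre [0.50544814 0.05076541] R 0.16321050775207907
knob [0.50553854 0.04891698 0.14      ]
diskc [0.50656662 0.04827178 0.084     ]
w1 (np.float64(-63.4), np.float64(0.1544))
w2 (np.float64(-152.2), np.float64(0.152))
w3 (np.float64(27.2), np.float64(0.1491))
w4 (np.float64(118.6), np.float64(0.1505))
postA (np.float64(-93.6), np.float64(0.1399))
postB (np.float64(-119.0), np.float64(0.14))
gapA (np.float64(75.0), np.float64(0.1484))
gapB (np.float64(161.7), np.float64(0.1527))
gapAi (np.float64(71.4), np.float64(0.0504))
gapBi (np.float64(167.4), np.float64(0.0528))
n1 (np.float64(64.9), np.float64(0.04))
n2 (np.float64(-26.3), np.float64(0.0412))
n3 (np.float64(-111.8), np.float64(0.043))
bar (np.float64(-64.6), np.float64(0.062))
line (np.float64(122.9), np.float64(0.0163))
post top [ 0.40808798 -0.24995589  0.06      ]
(array([ 0.4067284 , -0.25178505,  0.05616943]), np.float64(0.0034472104485276617))
knob (array([0.50268863, 0.04707331, 0.14620692]), np.float64(0.0033966145700154425))
jar [ 0.6004248  -0.26495403  0.075     ] sd [0.33299792 0.35392667 0.015     ]
```

```bash
python3 - <<'E'
from h import *
c=viewer.read_camera("top"); sc=viewer.read_camera("scene")
def tri(a,b):
    (o1,d1),(o2,d2)=a,b
    A=np.c_[d1,-d2]; t=np.linalg.lstsq(A,o2-o1,rcond=None)[0]
    p,q=o1+t[0]*d1,o2+t[1]*d2; return (p+q)/2,np.linalg.norm(p-q)
print(tri(ray(c,545,336),ray(sc,475,101)))
print(proj(sc,[.33,-.45,.2]),proj(sc,[.33,-.45,0]),proj(sc,[.19,-.62,.22]))
# lid angle with refined centre, bar & knob line
E
python3 - <<'E'
from h import *
save("scene","sc2.png",(360,60,560,210),4)
E
```

```text
(array([ 0.20555661, -0.46393234,  0.3110649 ]), np.float64(0.004898157917103422))
[419.81058326 125.57789488] [407.22331854 181.70500775] [490.75066133 113.13810082]
```

View pics/sc2.png

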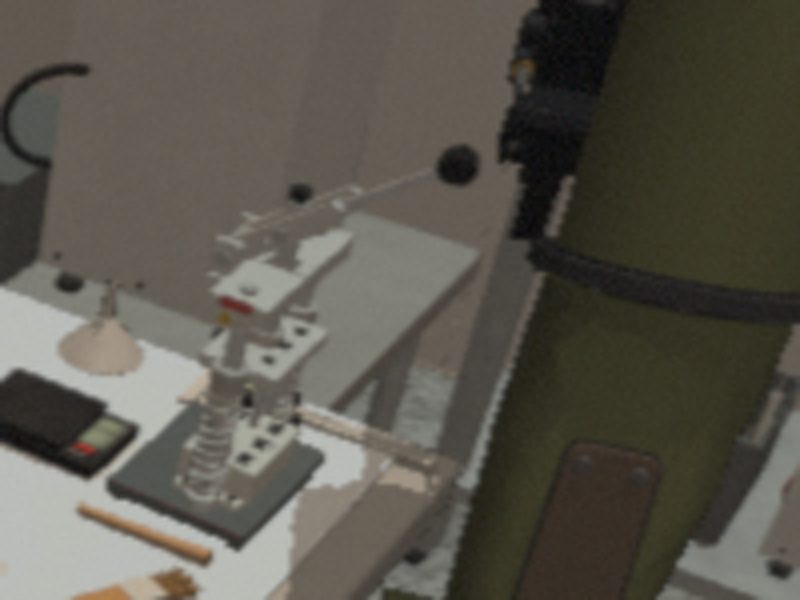

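```bash
python3 -m pendant '[[0,0,-0.13,0,0,0],[0,0,-0.25,0,0,0],[0,0,-0.38,0,0,0],[0,0,-0.5,0,0,0],[0,0,-0.63,0,0,0],[0,0,-0.75,0,0,0],[0,0,-0.88,0,0,0],[0,0,-1,0,0,0]]' 87 20
python3 -m pendant '[[0,-0.13,-0.13,0,0,0],[0,-0.25,-0.25,0,0,0],[0,-0.38,-0.38,0,0,0],[0,-0.5,-0.5,0,0,0],[0,-0.63,-0.63,0,0,0],[0,-0.75,-0.75,0,0,0],[0,-0.88,-0.88,0,0,0],[0,-1,-1,0,0,0]]'
python3 -m pendant '[[-0.13,-0.1,0,0,0,0],[-0.25,-0.2,0,0,0,0],[-0.38,-0.3,0,0,0,0],[-0.5,-0.4,0,0,0,0],[-0.63,-0.5,0,0,0,0],[-0.75,-0.6,0,0,0,0],[-0.88,-0.7,0,0,0,0],[-1,-0.8,0,0,0,0]]'
```

```text
time_s: 1.55
tool_pos: [0.1907, -0.6214, 0.3234]
tool_rot: [180.0, -0.0, -72.9]
force: [0.4, -0.3, -0.1]
grip_width: 0.0869
time_s: 2.55
tool_pos: [0.2872, -0.5918, 0.4235]
tool_rot: [-180.0, -0.0, -72.9]
force: [1.0, 0.0, -0.3]
grip_width: 0.0871
time_s: 3.55
tool_pos: [0.3338, -0.4719, 0.4226]
tool_rot: [180.0, -0.0, -72.9]
force: [-0.5, -1.9, 1.1]
grip_width: 0.0873
```

```bash
python3 -m pendant '[[-0.13,-0.09,0,0,0,0],[-0.25,-0.18,0,0,0,0],[-0.38,-0.27,0,0,0,0],[-0.5,-0.35,0,0,0,0],[-0.63,-0.44,0,0,0,0],[-0.75,-0.53,0,0,0,0],[-0.88,-0.62,0,0,0,0],[-1,-0.71,0,0,0,0]]'
python3 -m pendant '[[-0.13,-0.09,0,0,0,0],[-0.25,-0.18,0,0,0,0],[-0.38,-0.27,0,0,0,0],[-0.5,-0.35,0,0,0,0],[-0.63,-0.44,0.1,0,0,0],[-0.75,-0.53,0.2,0,0,0],[-0.88,-0.62,0.3,0,0,0],[-1,-0.71,0.4,0,0,0]]'
python3 -m pendant '[[-0.13,-0.09,0.1,0,0,0],[-0.25,-0.18,0.2,0,0,0],[-0.38,-0.27,0.3,0,0,0],[-0.5,-0.35,0.4,0,0,0],[-0.63,-0.44,0.5,0,0,0],[-0.75,-0.53,0.6,0,0,0],[-0.88,-0.62,0.7,0,0,0],[-1,-0.71,0.8,0,0,0]]'
python3 -m pendant '[[-0.13,-0.09,0.1,0,0,0],[-0.25,-0.18,0.2,0,0,0],[-0.38,-0.27,0.3,0,0,0],[-0.5,-0.35,0.4,0,0,0],[-0.63,-0.44,0.5,0,0,0],[-0.75,-0.53,0.5,0,0,0],[-0.88,-0.62,0.5,0,0,0],[-1,-0.71,0.5,0,0,0]]'
python3 - <<'E'
from h import *
o=env.get_obs(); print(o["qpos"],o["tool_pos"])
d=np.array([.5055,.049])-o["tool_pos"][:2]; y=np.radians(-72.9)
print("tool xy shift",d@[np.cos(y),np.sin(y)],d@[np.sin(y),-np.cos(y)])
save("top","t3.png"); save("wrist","w3.png")
E
```

```text
time_s: 4.55
tool_pos: [0.3723, -0.3555, 0.4226]
tool_rot: [-180.0, -0.0, -72.9]
force: [0.5, 0.0, 0.2]
grip_width: 0.087
time_s: 5.55
tool_pos: [0.4107, -0.239, 0.3816]
tool_rot: [180.0, 0.0, -72.9]
force: [-0.1, -0.6, 0.5]
grip_width: 0.0868
time_s: 6.55
tool_pos: [0.4493, -0.1226, 0.3019]
tool_rot: [180.0, -0.0, -72.9]
force: [0.5, -0.6, -0.3]
grip_width: 0.0868
time_s: 7.55
tool_pos: [0.4882, -0.0063, 0.253]
tool_rot: [-180.0, -0.0, -72.9]
force: [-0.1, 0.1, 0.5]
grip_width: 0.087
[ 36.52762657  -1.08169035 -38.02767846 101.59805828  -0.66494228
  79.20704458 -74.30351915] [ 0.48816924 -0.00626166  0.25298685]
tool xy shift -0.047722762343385704 -0.032813776786042574
```

View pics/w3.png

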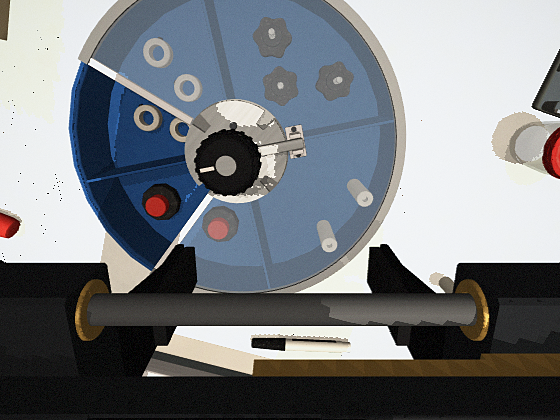

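```bash
cat >> h.py <<'E'
from scipy.spatial.transform import Rotation as Rn
def wrist():
    o=env.get_obs(); c=viewer.read_camera("wrist")
    T=np.eye(4); T[:3,3]=o["tool_pos"]; T[:3,:3]=Rn.from_euler("xyz",o["tool_rot"],degrees=True).as_matrix()
    c["M"]=T@np.array(c["hand_eye"]); c["view"]=np.linalg.inv(c["M"]); return c,o
E
python3 - <<'E'
from h import *
c,o=wrist()
f=c["frame"].copy()[:,:,::-1]
cv2.imwrite("pics/w4.png",cv2.resize(f[0:300,60:410],None,fx=2,fy=2,interpolation=cv2.INTER_CUBIC))
for z in (.139,.1445,.147): print(z,onz(c,226,166,z))
# rim outer points
rim=[(397,160),(403,110),(375,215),(290,288),(385,60),(69,130),(90,30)]
P=np.array([onz(c,u,v,.073)[:2] for u,v in rim])
A=np.c_[2*P,np.ones(len(P))]; s=np.linalg.lstsq(A,(P**2).sum(1),rcond=None)[0]
print(s[:2],np.sqrt(s[2]+s[0]**2+s[1]**2))
C=np.array([.5055,.049])
def ang(u,v,z): d=onz(c,u,v,z)[:2]-C; return np.degrees(np.arctan2(d[1],d[0])).round(1),np.hypot(*d).round(4)
for n,a in dict(postA=(354,182,.065),postB=(322,223,.065),bar=(303,142,.095),line=(202,170,.1445),gA=(90,62,.076),gB=(155,268,.076)).items(): print(n,ang(*a))
E
```

```text
0.139 [0.50326491 0.04638348 0.139     ]
0.1445 [0.50450176 0.04584223 0.1445    ]
0.147 [0.50506397 0.0455962  0.147     ]
[0.5085528  0.04949542] 0.1597949065494687
postA (np.float64(-88.2), np.float64(0.1239))
postB (np.float64(-113.9), np.float64(0.1174))
bar (np.float64(-63.3), np.float64(0.066))
line (np.float64(124.6), np.float64(0.0169))
gA (np.float64(75.0), np.float64(0.1489))
gB (np.float64(161.7), np.float64(0.1527))
```

View pics/w4.png

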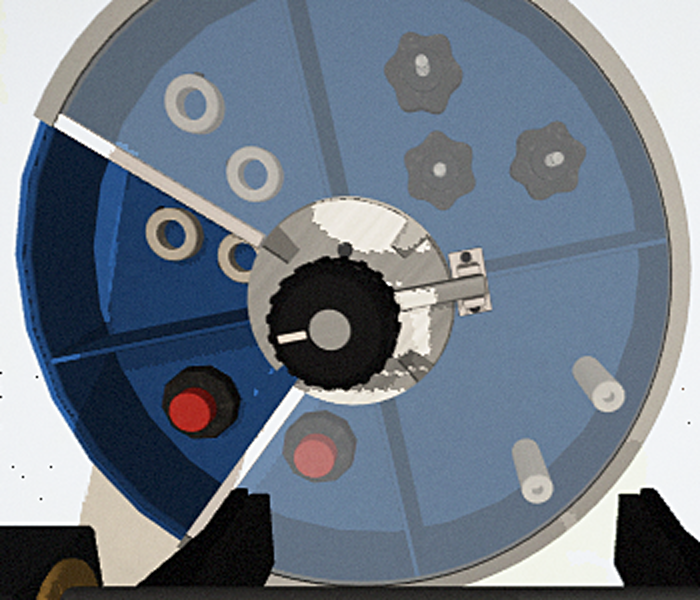

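```bash
python3 - <<'E'
from h import *
c,o=wrist()
C=np.array([.505,.0475])
def ang(u,v,z,C=C): d=onz(c,60+u/2,v/2,z)[:2]-C; return np.degrees(np.arctan2(d[1],d[0])).round(1),np.hypot(*d).round(4)
dc=onz(c,60+350/2,301/2,.084); print("disc centre",dc)
for n,a in dict(postA=(608,395,.065),postB=(538,490,.065),w1=(663,241,.072),w2=(420,572,.072),n1=(280,248,.084),n2=(412,243,.084),n3=(410,370,.084),bar=(486,290,.095),g1=(57,118,.076),g2=(186,540,.076)).items(): print(n,ang(*a),ang(*a,C=dc[:2]))
d=C-o["tool_pos"][:2]; y=np.radians(-72.9)
print("tool xy shift",d@[np.cos(y),np.sin(y)],d@[np.sin(y),-np.cos(y)])
E
```

```text
disc centre [0.50727968 0.04589138 0.084     ]
postA (np.float64(-93.5), np.float64(0.1397)) (np.float64(-94.5), np.float64(0.1383))
postB (np.float64(-119.4), np.float64(0.1408)) (np.float64(-120.5), np.float64(0.1405))
w1 (np.float64(-62.1), np.float64(0.1526)) (np.float64(-62.6), np.float64(0.1501))
w2 (np.float64(-150.2), np.float64(0.1514)) (np.float64(-151.1), np.float64(0.1526))
n1 (np.float64(65.3), np.float64(0.0389)) (np.float64(69.3), np.float64(0.0395))
n2 (np.float64(-31.1), np.float64(0.0423)) (np.float64(-30.8), np.float64(0.0396))
n3 (np.float64(-119.3), np.float64(0.0434)) (np.float64(-123.0), np.float64(0.0432))
bar (np.float64(-65.6), np.float64(0.0657)) (np.float64(-66.9), np.float64(0.0633))
g1 (np.float64(74.2), np.float64(0.1508)) (np.float64(75.2), np.float64(0.1518))
g2 (np.float64(161.4), np.float64(0.1557)) (np.float64(161.1), np.float64(0.1584))
tool xy shift -0.04645676267529015 -0.03219290061100619
```

```bash
python3 -m pendant '[[-0.1,-0.07,0.1,0,0,0],[-0.2,-0.14,0.2,0,0,0],[-0.3,-0.21,0.3,0,0,0],[-0.4,-0.28,0.4,0,0,0],[-0.46,-0.32,0.5,0,0,0],[-0.46,-0.32,0.6,0,0,0],[-0.46,-0.32,0.7,0,0,0],[-0.46,-0.32,0.8,0,0,0]]'
python3 -m pendant '[[0,0,0.1,0,0,0],[0,0,0.2,0,0,0],[0,0,0.3,0,0,0],[0,0,0.4,0,0,0],[0,0,0.5,0,0,0],[0,0,0.6,0,0,0],[0,0,0.63,0,0,0],[0,0,0.63,0,0,0]]'
python3 - <<'E'
from h import *
save("wrist","w5.png")
E
```

```text
time_s: 8.75
tool_pos: [0.5046, 0.0455, 0.1718]
tool_rot: [180.0, -0.0, -73.0]
force: [-0.1, 0.4, 0.4]
grip_width: 0.0869
time_s: 9.75
tool_pos: [0.5046, 0.0461, 0.1094]
tool_rot: [180.0, 0.0, -72.9]
force: [-0.1, 0.4, -0.3]
grip_width: 0.087
```

View pics/w5.png

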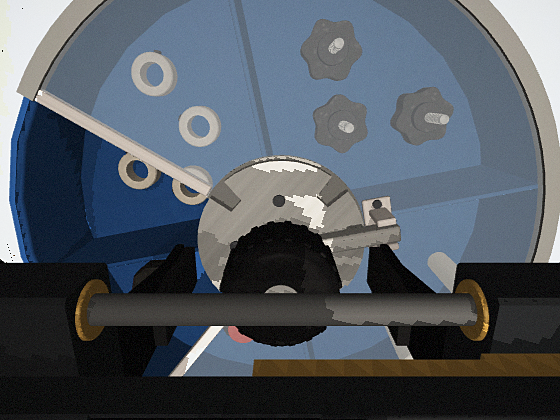

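```bash
python3 - <<'E'
from h import *
c,o=wrist()
V=lambda u,v: onz(c,u,v,.084)[:2]
C=np.array([.5055,.0465])
for p in ((223,195),(342,198)):
    d=V(*p)-C; print(np.degrees(np.arctan2(d[1],d[0])),np.hypot(*d))
E
python3 -m pendant '[[0,0,0,0,0,0],[0,0,0,0,0,0],[0,0,0,0,0,0],[0,0,0,0,0,0],[0,0,0,0,0,0],[0,0,0,0,0,0],[0,0,0,0,0,0],[0,0,0,0,0,0]]' 40 45
```

```text
65.48984010103631 0.043706637438664445
-33.4887684541797 0.04298369228301357
time_s: 10.85
tool_pos: [0.5045, 0.0465, 0.1095]
tool_rot: [180.0, 0.0, -72.9]
force: [-1.2, 1.7, 1.3]
grip_width: 0.0512
```

```bash
python3 -m pendant '[[0,0,-0.03,0,0,0],[0,0,-0.06,0,0,0],[0,0,-0.06,0,0,-0.08],[0,0,-0.06,0,0,-0.17],[0,0,-0.06,0,0,-0.26],[0,0,-0.06,0,0,-0.35],[0,0,-0.06,0,0,-0.44],[0,0,-0.06,0,0,-0.53]]'
python3 - <<'E'
from h import *
o=env.get_obs(); print(o["wrist_torque"],o["qpos"])
save("wrist","w6.png"); save("top","t6.png",(195,115,355,275),3.75)
E
```

```text
time_s: 11.85
tool_pos: [0.5047, 0.0462, 0.1143]
tool_rot: [-179.9, 0.0, -25.0]
force: [4.8, 3.2, -13.5]
grip_width: 0.0508
[ 0.76741246 -1.10987447 -0.43430934] [ 35.17333236   9.87127993 -46.5684563  109.53887327   7.88748337
  63.82227745 -39.4994441 ]
```

View pics/w6.png

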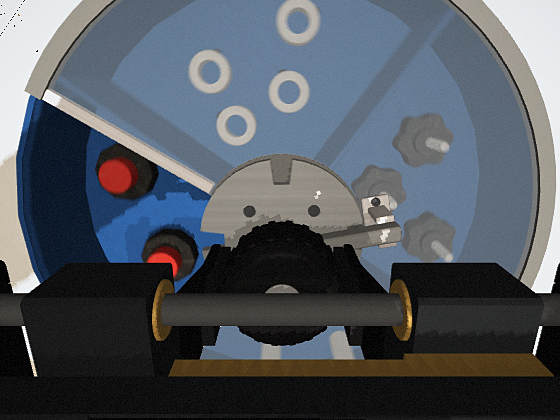

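View pics/t6.png

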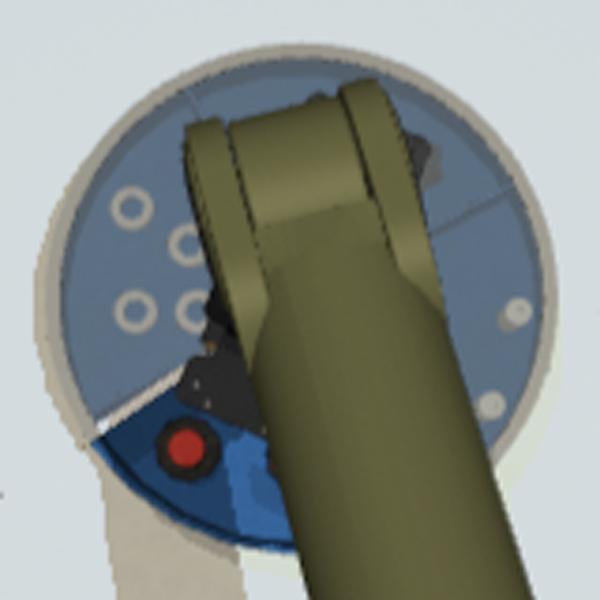

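```bash
python3 -m pendant '[[0,0,0,0,0,-0.09],[0,0,0,0,0,-0.18],[0,0,0,0,0,-0.27],[0,0,0,0,0,-0.36],[0,0,0,0,0,-0.45],[0,0,0,0,0,-0.54],[0,0,0,0,0,-0.63],[0,0,0,0,0,-0.67]]'
python3 -m pendant '[[0,0,0.03,0,0,0],[0,0,0.05,0,0,0],[0,0,0.06,0,0,0],[0,0,0.07,0,0,0],[0,0,0.07,0,0,0],[0,0,0.07,0,0,0],[0,0,0.07,0,0,0],[0,0,0.07,0,0,0]]'
python3 - <<'E'
from h import *
o=env.get_obs(); print(o["wrist_torque"],o["qpos"])
save("wrist","w7.png")
E
```

```text
time_s: 12.95
tool_pos: [0.5051, 0.0463, 0.1146]
tool_rot: [-180.0, -0.1, 35.2]
force: [6.5, 3.7, -13.1]
grip_width: 0.0513
time_s: 13.95
tool_pos: [0.5052, 0.0462, 0.1094]
tool_rot: [179.9, -0.0, 35.1]
force: [-0.4, 3.0, 5.8]
grip_width: 0.0511
[0.54185625 0.10117893 0.28294378] [ 41.15409832  11.82359791 -53.64457654 109.64219109  10.65830847
  63.6281919   18.40703395]
```

View pics/w7.png

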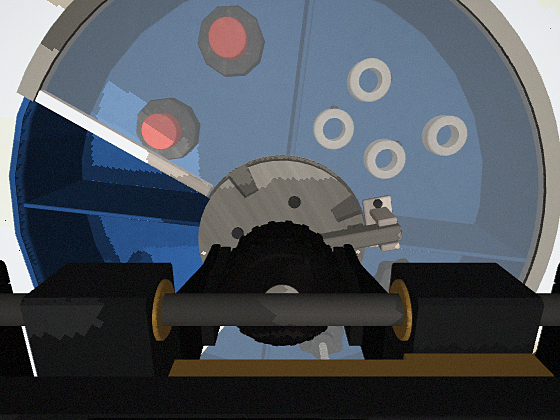

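```bash
python3 -m pendant '[[0,0,0.01,0,0,-0.03],[0,0,0.015,0,0,-0.06],[0,0,0.015,0,0,-0.08],[0,0,0.015,0,0,-0.1],[0,0,0.015,0,0,-0.12],[0,0,0.015,0,0,-0.14],[0,0,0.015,0,0,-0.16],[0,0,0.015,0,0,-0.18]]'
python3 - <<'E'
from h import *
o=env.get_obs(); print(o["wrist_torque"],o["tool_pos"],o["tool_rot"])
save("wrist","w8.png")
E
```

```text
time_s: 15.0
tool_pos: [0.5053, 0.0463, 0.1084]
tool_rot: [180.0, -0.1, 51.1]
force: [2.2, 5.5, -7.2]
grip_width: 0.0516
[ 1.0517354  -0.07186181 -0.43990599] [0.5053495  0.04632856 0.1084204 ] [ 1.79963961e+02 -5.86232103e-02  5.11476144e+01]
```

View pics/w8.png

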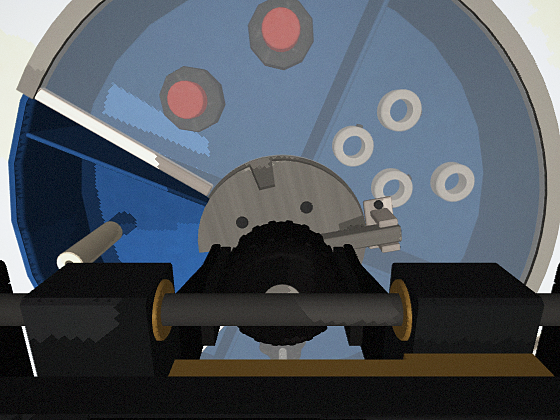

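```bash
python3 -m pendant '[[0,0,0.01,0,0,0],[0,0,0.02,0,0,0],[0,0,0.03,0,0,0],[0,0,0.035,0,0,0],[0,0,0.035,0,0,0],[0,0,0.035,0,0,0],[0,0,0.035,0,0,0],[0,0,0.035,0,0,0]]'
```

```text
time_s: 16.05
tool_pos: [0.5052, 0.0464, 0.105]
tool_rot: [179.9, -0.0, 51.2]
force: [-2.3, 3.2, 11.7]
grip_width: 0.0513
```

```bash
python3 -m pendant '[[0,0,-0.015,0,0,0],[0,0,-0.015,0,0,0],[0,0,-0.015,0,0,0],[0,0,-0.015,0,0,0],[0,0,-0.25,0,0,0],[0,0,-0.5,0,0,0],[0,0,-0.75,0,0,0],[0,0,-1,0,0,0]]' 87
python3 - <<'E'
from h import *
save("wrist","w9.png"); 
save("scene","s9.png",(180,150,380,300),4)
E
```

```text
time_s: 17.05
tool_pos: [0.5045, 0.0459, 0.2042]
tool_rot: [-180.0, 0.0, 51.3]
force: [0.1, -0.6, 0.6]
grip_width: 0.087
```

View pics/w9.png

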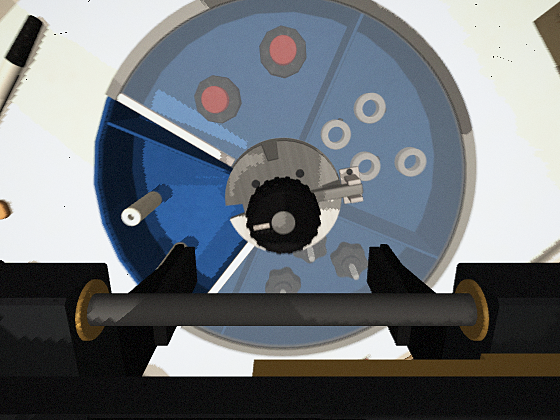

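View pics/s9.png

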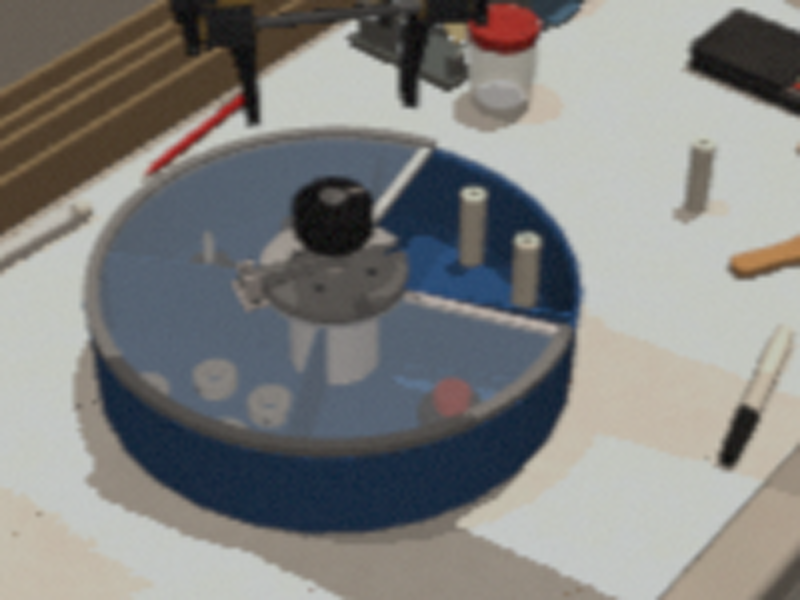

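```bash
python3 -m pendant '[[-0.12,0.05,0,0,0,0.09],[-0.24,0.1,0,0,0,0.19],[-0.36,0.15,0,0,0,0.28],[-0.48,0.2,0,0,0,0.38],[-0.6,0.25,0,0,0,0.47],[-0.72,0.29,0,0,0,0.57],[-0.85,0.33,0,0,0,0.66],[-0.97,0.37,0,0,0,0.76]]' 60
python3 -m pendant '[[0,0.13,0,0,0,0],[0,0.26,0,0,0,0],[0,0.39,0,0,0,0],[0,0.52,0,0,0,0],[0,0.65,0,0,0,0],[0,0.77,0,0,0,0],[0,0.88,0,0,0,0],[0,0.88,0,0,0,0]]' 50
python3 - <<'E'
from h import *
save("wrist","w10.png")
E
```

```text
time_s: 18.15
tool_pos: [0.472, -0.0532, 0.2024]
tool_rot: [180.0, 0.1, -17.4]
force: [0.3, -1.1, 0.3]
grip_width: 0.0601
time_s: 19.15
tool_pos: [0.4466, -0.1378, 0.2035]
tool_rot: [180.0, 0.0, -17.2]
force: [-0.1, -0.2, -0.4]
grip_width: 0.0498
```

View pics/w10.png

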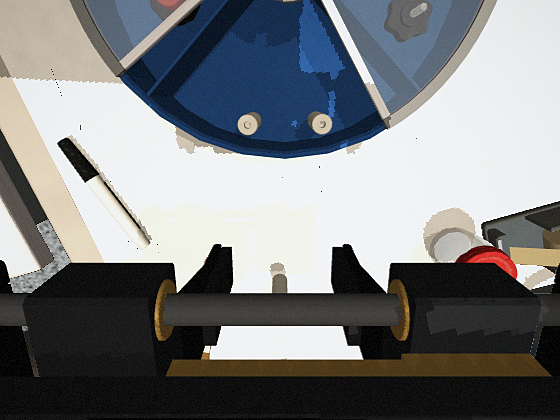

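```bash
python3 -m pendant '[[0,0.13,0.1,0,0,0],[0,0.26,0.2,0,0,0],[0,0.39,0.3,0,0,0],[-0.01,0.52,0.4,0,0,0],[-0.02,0.65,0.5,0,0,0],[-0.03,0.77,0.6,0,0,0],[-0.03,0.88,0.7,0,0,0],[-0.03,1,0.8,0,0,0]]'
python3 -m pendant '[[0,0.13,0,0,0,0],[0,0.2,0,0,0,0],[0,0.2,0.1,0,0,0],[0,0.2,0.2,0,0,0],[0,0.2,0.3,0,0,0],[0,0.2,0.3,0,0,0],[0,0.2,0.3,0,0,0],[0,0.2,0.3,0,0,0]]'
python3 - <<'E'
from h import *
save("wrist","w11.png"); save("scene","s11.png",(300,120,460,240),5); save("top","t11.png",(340,200,460,290),6)
E
```

```text
time_s: 20.2
tool_pos: [0.4144, -0.2322, 0.1229]
tool_rot: [180.0, -0.0, -17.1]
force: [-0.1, -0.1, 0.2]
grip_width: 0.0501
time_s: 21.2
tool_pos: [0.4089, -0.2508, 0.0939]
tool_rot: [180.0, -0.0, -17.1]
force: [-0.2, 0.4, -0.5]
grip_width: 0.05
```

View pics/s11.png

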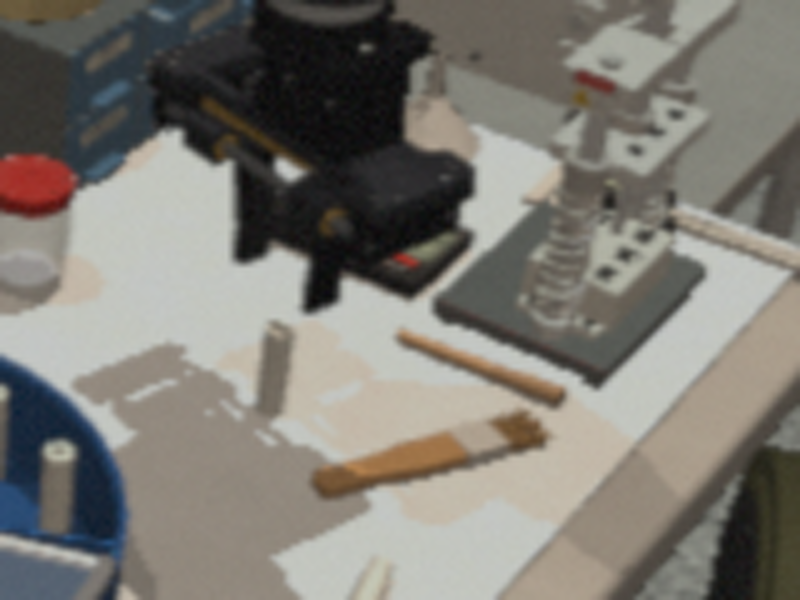

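View pics/w11.png

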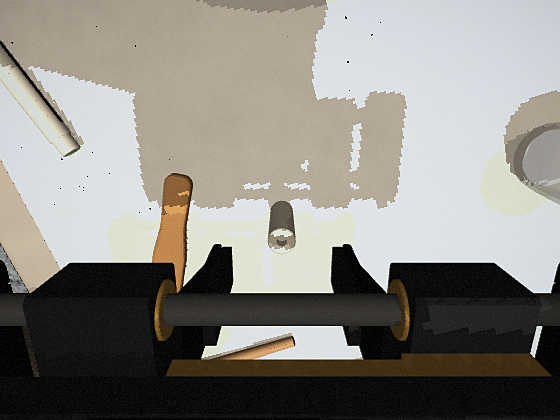

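```bash
python3 - <<'E'
from h import *
c,o=wrist()
p=onz(c,282,241,.06); print(p,onz(c,282,205,0), proj(c,o["tool_pos"]))
s=viewer.read_camera("scene")
print((proj(s,[.408,-.25,.06])-[300,120])*5,(proj(s,o["tool_pos"])-[300,120])*5)
print((proj(s,p)-[300,120])*5)
d=p-o["tool_pos"]; y=np.radians(-17.1); print(d[:2]@[np.cos(y),np.sin(y)],d[:2]@[np.sin(y),-np.cos(y)])
E
```

```text
[ 0.409185   -0.25199911  0.06      ] [ 0.41058095 -0.24782358  0.        ] [280.79108942 264.81081636]
[272.98811007 327.71567429] [278.98734781 278.78570808]
[273.09082214 325.38978029]
0.0006729386757281129 0.0010950397524192202
```

```bash
python3 -m pendant '[[0,0.01,0.1,0,0,0],[0,0.01,0.2,0,0,0],[0,0.01,0.3,0,0,0],[0,0.01,0.4,0,0,0],[0,0.01,0.5,0,0,0],[0,0.01,0.6,0,0,0],[0,0.01,0.63,0,0,0],[0,0.01,0.63,0,0,0]]'
python3 -m pendant '[[0,0,0,0,0,0],[0,0,0,0,0,0],[0,0,0,0,0,0],[0,0,0,0,0,0],[0,0,0,0,0,0],[0,0,0,0,0,0],[0,0,0,0,0,0],[0,0,-0.06,0,0,0]]' 5 12
python3 - <<'E'
from h import *
o=env.get_obs(); print(o["tool_pos"],o["grip_width"])
save("wrist","w12.png")
E
```

```text
time_s: 22.45
tool_pos: [0.4084, -0.2515, 0.0304]
tool_rot: [-180.0, 0.0, -17.1]
force: [-0.4, -0.5, -0.9]
grip_width: 0.0498
time_s: 23.45
tool_pos: [0.4079, -0.2512, 0.0363]
tool_rot: [-180.0, 0.1, -17.1]
force: [0.1, 0.8, -0.2]
grip_width: 0.0167
[ 0.40794208 -0.25124428  0.03632514] 0.01668531846419994
```

View pics/w12.png

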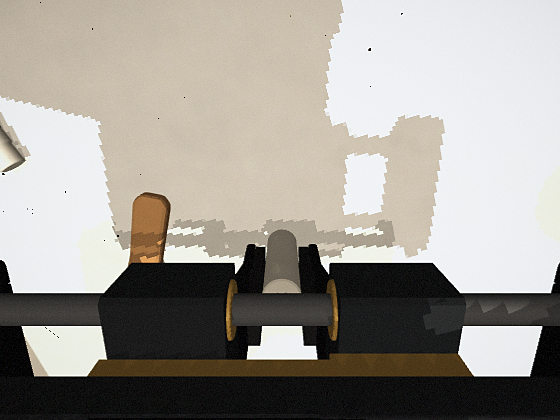

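```bash
python3 -m pendant '[[0,0,-0.13,0,0,0],[0,-0.1,-0.26,0,0,0],[0,-0.2,-0.39,0,0,0],[0,-0.35,-0.52,0,0,0],[0,-0.5,-0.65,0,0,0],[0,-0.65,-0.78,0,0,0],[0,-0.8,-0.9,0,0,0],[0,-0.95,-1,0,0,0]]'
python3 -m pendant '[[0,-0.15,0,0,0,0],[0,-0.3,0,0,0,0],[0,-0.45,0,0,0,0],[0,-0.6,0,0,0,0],[0,-0.72,0,0,0,0],[0,-0.84,0,0,0,0],[0,-0.95,0,0,0,0],[0,-1,0,0,0,0]]'
python3 -m pendant '[[0,-0.1,0,0,0,0],[0,-0.18,0,0,0,0],[0,-0.23,0,0,0,0],[0,-0.23,0,0,0,0],[0,-0.23,0,0,0,0],[0,-0.23,0,0,0,0],[0,-0.23,0,0,0,0],[0,-0.23,0,0,0,0]]'
python3 - <<'E'
from h import *
o=env.get_obs(); print(o["tool_pos"],o["grip_width"])
s=save("scene","s13.png",(180,100,380,250),4); save("wrist","w13.png")
E
```

```text
time_s: 24.5
tool_pos: [0.4368, -0.1598, 0.1374]
tool_rot: [180.0, -0.0, -17.1]
force: [-0.0, 0.7, -0.5]
grip_width: 0.0169
time_s: 25.5
tool_pos: [0.466, -0.0645, 0.1366]
tool_rot: [-180.0, -0.0, -17.1]
force: [-0.4, 0.4, -0.4]
grip_width: 0.0164
time_s: 26.5
tool_pos: [0.4726, -0.0434, 0.1366]
tool_rot: [180.0, -0.0, -17.1]
force: [-1.5, 0.2, 0.2]
grip_width: 0.0163
[ 0.47260064 -0.04337346  0.13655471] 0.0163080956809663
```

View pics/s13.png

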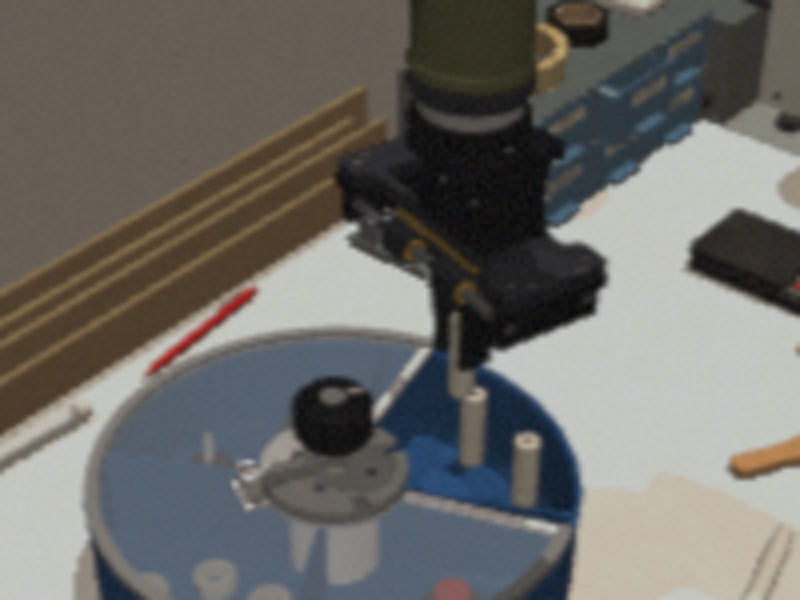

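View pics/w13.png

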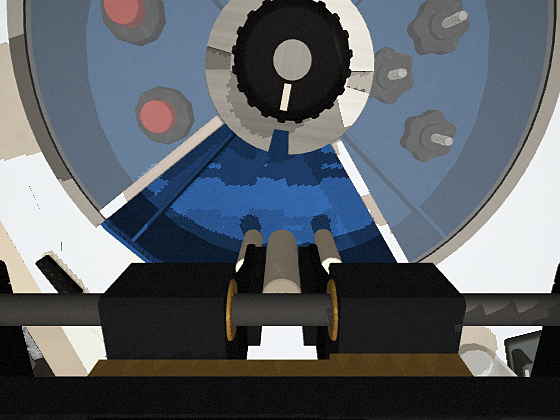

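```bash
python3 -m pendant '[[0,0,0.15,0,0,0],[0,0,0.3,0,0,0],[0,0,0.45,0,0,0],[0,0,0.6,0,0,0],[0,0,0.75,0,0,0],[0,0,0.88,0,0,0],[0,0,0.97,0,0,0],[0,0,0.97,0,0,0]]'
python3 -m pendant '[[0,0,0.01,0,0,0],[0,0,0.02,0,0,0],[0,0,0.03,0,0,0],[0,0,0.04,0,0,0],[0,0,0.04,0,0,0],[0,0,0.04,0,0,0],[0,0,0.04,0,0,0],[0,0,0.04,0,0,0]]'
```

```text
time_s: 27.6
tool_pos: [0.4721, -0.0431, 0.0389]
tool_rot: [-180.0, 0.1, -17.1]
force: [0.4, 0.4, -0.6]
grip_width: 0.0166
time_s: 28.6
tool_pos: [0.4727, -0.0433, 0.0356]
tool_rot: [180.0, -0.0, -17.1]
force: [0.8, -0.5, 1.1]
grip_width: 0.0166
```

```bash
python3 -m pendant '[[0,0,0.005,0,0,0],[0,0,0.01,0,0,0],[0,0,0.01,0,0,0],[0,0,0.01,0,0,0],[0,0,0.01,0,0,0],[0,0,0.01,0,0,0],[0,0,0.01,0,0,0],[0,0,0.01,0,0,0]]'
```

```text
time_s: 29.6
tool_pos: [0.473, -0.0433, 0.0355]
tool_rot: [180.0, -0.0, -17.1]
force: [-2.5, -0.7, 9.2]
grip_width: 0.0166
```

Contact with the floor (9 N). Release and retreat upward.

```bash
python3 -m pendant '[[0,0,-0.005,0,0,0],[0,0,-0.005,0,0,0],[0,0,-0.005,0,0,0],[0,0,-0.005,0,0,0],[0,0,-0.005,0,0,0],[0,0,-0.005,0,0,0],[0,0,-0.005,0,0,0],[0,0,-0.005,0,0,0]]' 38
python3 -m pendant '[[0,0,-0.08,0,0,0],[0,0,-0.2,0,0,0],[0,0,-0.33,0,0,0],[0,0,-0.46,0,0,0],[0,0,-0.6,0,0,0],[0,0,-0.74,0,0,0],[0,0,-0.88,0,0,0],[0,0,-1,0,0,0]]'
python3 -m pendant '[[0,0.1,-0.13,0,0,0],[0,0.2,-0.25,0,0,0],[0,0.3,-0.38,0,0,0],[0,0.4,-0.5,0,0,0],[0,0.5,-0.63,0,0,0],[0,0.6,-0.63,0,0,0],[0,0.7,-0.63,0,0,0],[0,0.7,-0.63,0,0,0]]'
python3 - <<'E'
from h import *
o=env.get_obs(); print(o["tool_pos"],o["force"])
save("scene","s14.png",(180,150,380,300),4); save("wrist","w14.png"); save("top","t14.png",(195,100,435,280),3.3)
c,o=wrist()
print(proj(c,[.473,-.0433,.065]))
E
```

```text
time_s: 30.6
tool_pos: [0.4726, -0.0433, 0.035]
tool_rot: [180.0, -0.0, -17.1]
force: [0.6, -0.3, -0.1]
grip_width: 0.038
time_s: 31.6
tool_pos: [0.4727, -0.0433, 0.136]
tool_rot: [180.0, -0.0, -17.1]
force: [0.1, -0.3, -0.1]
grip_width: 0.0377
time_s: 32.6
tool_pos: [0.4513, -0.111, 0.1974]
tool_rot: [180.0, 0.1, -17.2]
force: [-0.8, 0.1, -0.2]
grip_width: 0.0383
[ 0.45129701 -0.11100082  0.19742758] [-0.77016744  0.08555402 -0.18086732]
[282.02872445 112.78747132]
```

View pics/s14.png

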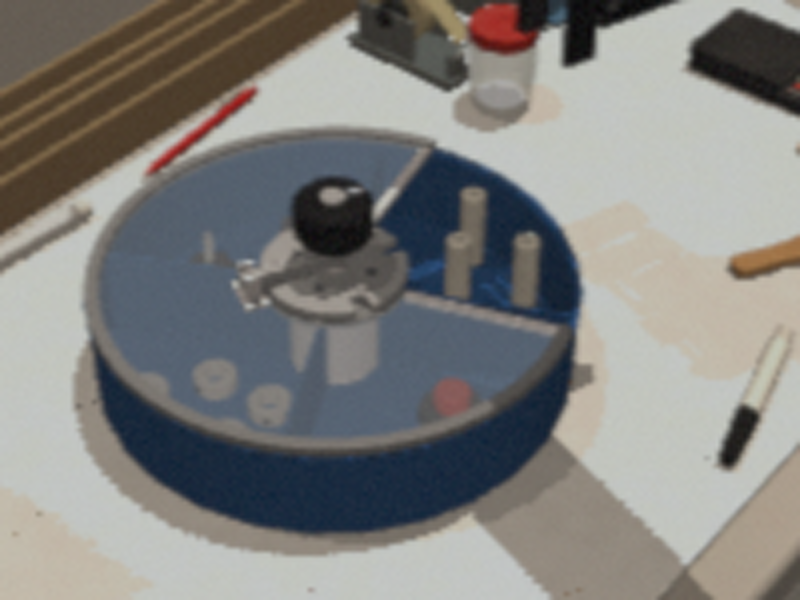

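View pics/w14.png

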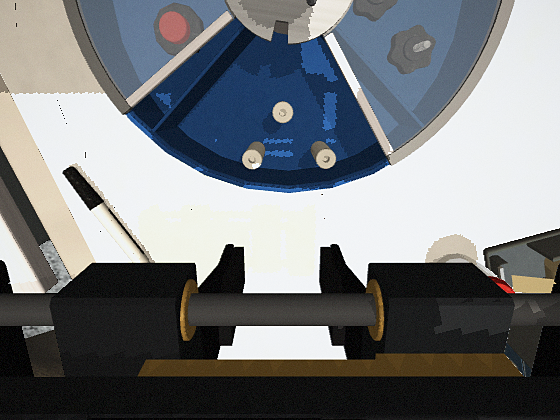

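View pics/t14.png

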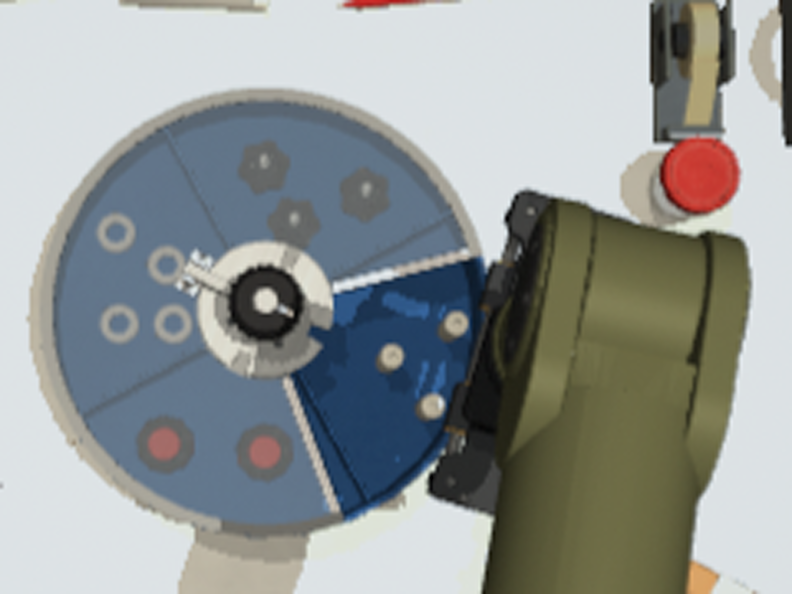

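```bash
python3 - <<'E'
from h import *
c=viewer.read_camera("top"); s=viewer.read_camera("scene")
C=np.array([.5055,.047])
Z=lambda u,v,z:np.degrees(np.arctan2(*(onz(c,195+u/3.3,100+v/3.3,z)[:2]-C)[::-1]))
g=(Z(470,257,.076)+Z(336,513,.076))/2; w=(Z(455,215,.07)+Z(362,500,.07))/2
print(g,w,np.radians(g-w))
a=proj(s,[.5055,.047,.1445]);b=proj(s,[.5055,.047,.140]);print((a-[180,150])*4,(b-[180,150])*4)
old=cv2.imread("pics/scz.png");new=cv2.imread("pics/s14.png")
for n,i in(("o",old),("n",new)):
    m=(i.max(2)<60)[150:260,270:400]; r=np.where(m.sum(1)>20)[0]; print(n,r.min()+150,r.max()+150)
E
```

```text
-118.67698996478333 -108.55859147095568 -0.17659936874612772
[327.00858199 188.09584286] [327.10935367 193.77971188]
o 174 251
n 179 256
```

```bash
python3 -c "
from cell import env
print(env.sign_off(), env.get_obs()['force'])"
```

```text
the job is handed in; nothing more can be done
the job is handed in; nothing more can be done
```

The job is handed in at about 33 s of the 61 s allowed; `sign_off` reported no verdict.

**What I did:**
- I lifted the knob about 5 mm and turned the lid anticlockwise, the shorter way, by about 124° in all. The first notch was passed with the knob held up.
- I let the tooth rest on the disc and turned on slowly until the push from below vanished. The knob then followed down about 4.4 mm and came to rest on something solid.
- I picked up the loose post, stood it in the white posts' bay and pressed it lightly until I felt the floor (9 N). Then I released it and backed away.

**Last checks:**
- **Lid:** the top camera puts the gap at about -0.18 rad, inside the 0.26 limit.
- **Knob:** the scene camera shows it about 4 mm lower than at the start, which fits fully seated. This comes from pixels and the felt drop, not a direct reading.
- **Post:** it stands upright between the twins, about 8 mm from `bay_center` by my estimate.
- **Robot:** it is clear of everything, with the wrist force near zero.
- **Bystanders:** I did not measure the jar or screwdriver again. The jar looks unmoved in the pictures, and the arm never went near the screwdriver.

**Disagreements:** early camera estimates of the notch offset ranged from about -4° to -17°, so I felt for the notch. It lies at about -10°. Estimates of the lid's axis differed by 3 to 4 mm between views, which did no harm.

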